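# Chuck the round massage head

## Robot

A 6-joint arm with a two-finger parallel gripper is mounted at the origin on the work surface. World frame = base frame: x ahead of the robot, y to its left, z up, the work surface at z = 0. Lengths are in m, angles in rad, forces in N, time in s.
With the tool pointing down it reaches from about 0.35 to 0.85 m from the base axis. Payload 8.1 kg.
Tool frame: the origin (TCP) lies at the very end of the fingers, on their centre line; the grasp point (between the pads) lies 19 mm behind it; z points along the fingers, y is the direction in which the jaws open and shut (so a half turn about z gives the same grasp; the last joint's range is limited). The gripper opens to 93 mm and grips with 3 to 60 N. Pads are 15 mm wide; open, the fingers measure 128 mm over their backs; the gripper's body (75 mm by 188 mm) begins 65 mm behind the grasp point.
Start: joints at [-1.384, 0.13, 1.488, -0, 1.523, -0.085], TCP at [0.161, -0.578, 0.219] pointing down, gripper open.
Joint ranges: [-2.96, 2.96], [-0.89, 2.26], [0.02, 2.5], [-1.34, 4.48], [0, 2.73], [-2.66, 2.66]. Speed limits (rad/s): [2.39, 2.39, 2.79, 3.14, 3.14, 3.14].

## Interface

Orientations are given as a rotation vector (axis times angle).
In Python, from bench import manip, cams, workorder, finder gives the robot as it stands.
- The arm moves only by the shell command python3 -m handwheel 'ROWS'. ROWS is JSON, a list of rows, each an object of numbers: "hand": the closure, from 0 (fully open) to 1 (shut); "tx", "ty", "tz": the shift along the tool's x, y, z normalised to -1 to 1, where 1 is 15 cm; "rx", "ry", "rz": the turn, a rotation vector about the tool's x, y, z normalised to -1 to 1, where 1 is 0.5 rad. In form: [{"hand": .., "tx": .., "ty": .., "tz": .., "rx": .., "ry": .., "rz": ..}, ...]. A call has exactly 8 rows; each row is the pose to reach, as a shift and turn from the pose commanded when the call began, along the tool's axes at that moment; what a row does not reach only later rows make up. A row lasts 1/12 s, in which the tool goes at most 41.7 mm and 7.16 degrees, less where a joint would pass 70% of its speed; a pose out of reach is approached as far as the arm can. A call with a number of a shift or a turn outside -1 to 1 is refused whole. A call with a gripper value outside its range is refused whole. The fingers move at their own pace and stop on an object; the grip force is fixed at half the most. Time passes only in rows, so rows that repeat a pose let the fingers close, or fill a call up. It gives the time, the measured TCP pose, the force and the opening at its end, in the units of the state.
- manip.get_obs(): the state, without advancing time (a new reading comes with each control period).
- cams.capture(name): name is "side" or "top"; returns a dict with "frame" (400x640x3 uint8, red, green, blue), "K" (3x3 intrinsics, pixels), "rvec" (rotation vector, rad) and "tvec" (3), from world to camera coordinates, as OpenCV has them. Camera axes: x right, y down, z forward; pixel columns grow to the right and rows downward; lengths in m; the calibration is good to about 2 mm. A picture is of the moment at which its call begins. There is no depth.
- workorder.close_job(): hands the job in, once; it reports no verdict.
Trained networks look in a picture, given as the dict that the camera call returned (one of the last four; its "shot" number tells which), for a name from the list of things; names that differ only in an ending like _2 or _b are one class to them, and where a whole thing is asked for, a point or a joint stands for the part that bears it (a point fixed in the world has none). Each returns a list of dicts, best first, with "confidence" (0 to 1); they miss things now and then, are a little off and sometimes report something else, mostly with a low value. They report only what shows in the picture. A call takes as long as a camera call.
- finder.silhouettes(picture, label): "mask" (400x640 bool, what is visible of it) and "rect" ([centre column, centre row, width, height] in pixels, round what is visible of it).
- finder.tip_of(picture, label): "pixel" ([column, row] in pixels: a listed point, or the origin of a listed thing).
The state is a dict: "time_s": time; "joints": joint angles; "joint_velocities": joint speeds; "joint_torque": joint torques, N m; "tool_pos": TCP position; "tool_rot": TCP orientation; "force": force on the tool from outside, world axes, zero at the start; "torque": the same for the moment, N m; "width": finger opening in m.
Only numpy, scipy, OpenCV 4.12 (cv2) and the standard library are available. Lean on these libraries where they do the work, as an engineer would, in place of code of your own. Each camera call takes 0.05 s, during which the arm holds its last target. There are 200 camera calls.

## Task

Take the round-topped massage head out of its rack and stand it shank down, fully home, in the open chuck on top of the desk massager. Then turn the chuck's sleeve clockwise (seen from above) until the jaws have tightened firmly on the shank, and let go, leaving the head upright in the chuck. Leave the wide disc head in its rack.

Things in the scene. Friction and masses are not known exactly. Their poses are not given: they have to be found in the camera images.
- round_head: Head to fit: dark rubber knob 30 mm across, 21 tall, sides straight for the lower 12, domed top, on a steel shank 14 across, 46 long; 110 g. Origin: shank's lower end; z up to the head (underside 46, top 67). Starts upright in one hole of a white rack (70 x 160, 40 mm tall; two holes 16 wide, 30 deep, 80 apart on its long axis): 16 mm of shank shows under the head.
- disc_head: The other head, to be left alone: a flat dark rubber disc, 46 mm across and 11 mm thick, on the same kind of steel shank, upright in the rack's other hole. Origin: centre of the shank's lower end, z up; disc from 46 to 57 mm. The horizontal line from one head to the other is the rack's long axis.
- massager: White round desk massager, fixed, foot 107 mm across, housing 70 mm tall, three-jaw chuck upright on top. Origin: its underside's centre on the desk; z is the chuck's axis. Dark knurled sleeve: ring 56 mm outside, 48 inside, at 74 to 118 mm height. Jaw tops at 120; the shank stands on a floor at 86. The fitted head then spans 132 to 153 mm: open fingers pass it on both sides to grip the sleeve.
- sleeve (a joint): Sleeve turn, rad, growing clockwise from above; closes the three jaws together. Range 0 to 1.7; starts at 0 to 0.2, open. Each jaw face is 13.5 mm off the axis at 0, coming in 6 mm per rad: meets the shank at about 1.08, centres it, and stops. 0.15 N m friction, stays where left; tightening takes about 0.4 N m (grip its round outside from above, 30 N or more; slipping once tight is harmless).

How it is judged:
By the outcome, as a careful person would: the job done as asked, in the order asked, and still so for the second after the job is handed in, with the robot touching nothing.
It also fails if it takes over 45 s, if anything falls off the work surface, if the arm or the gripper's body presses on something with over 40 N, if the wrist force passes 120 N, or if a joint passes its speed limit or range.

## Working session

There is one attempt and no reset: what is moved stays moved. The work goes in short steps, Python scripts to look and compute and a shell command to move; the robot and the scene stay as the last step left them, time stands still between calls to the robot, and variables do not carry over. Pictures are saved under pics/ and viewed, about 8 in all and at most 12, crops included, and the job is handed in when it is done.

```bash
ls; mkdir -p pics; cat > h.py <<'E'
import numpy as np, cv2
from bench import manip, cams, workorder, finder
from scipy.spatial.transform import Rotation as R
def P(c):
    return c["K"]@np.hstack([cv2.Rodrigues(np.array(c["rvec"],float))[0],np.array(c["tvec"],float).reshape(3,1)])
def tri(cs,pxs):
    A=[]
    for c,p in zip(cs,pxs):
        M=P(c); A+= [p[0]*M[2]-M[0],p[1]*M[2]-M[1]]
    X=np.linalg.svd(np.array(A))[2][-1]; return X[:3]/X[3]
def ray_z(c,p,z):
    M=P(c); A=np.array([p[0]*M[2]-M[0],p[1]*M[2]-M[1]])
    return np.linalg.solve(A[:,:2],-(A[:,2]*z+A[:,3]))
def proj(c,X):
    q=P(c)@np.append(X,1); return q[:2]/q[2]
def save(c,name,crop=None,scale=1):
    f=c["frame"][...,::-1]
    if crop: f=f[crop[1]:crop[3],crop[0]:crop[2]]
    cv2.imwrite("pics/"+name,cv2.resize(f,None,fx=scale,fy=scale,interpolation=cv2.INTER_CUBIC))
E
python3 - <<'E'
from h import *
np.set_printoptions(precision=4,suppress=True)
cs={n:cams.capture(n) for n in("side","top")}
for n,c in cs.items():
    save(c,n+"0.png"); print(n,"cam at",-cv2.Rodrigues(c["rvec"])[0].T@c["tvec"])
    for l in("round_head","disc_head","massager","sleeve"):
        s=finder.silhouettes(c,l);t=finder.tip_of(c,l)
        print(l,[(d["rect"],d["confidence"]) for d in s][:2],[(d["pixel"],d["confidence"]) for d in t][:2])
o=manip.get_obs();print(o)
E
python3 - <<'E'
import cv2,numpy as np
a=cv2.imread('pics/side0.png');b=cv2.imread('pics/top0.png')
E
```

```text
pics
side cam at [ 0.5046 -0.5045  0.4742]
round_head [([326.8, 235.1, 18.1, 27.9], 0.87)] []
disc_head [([310.9, 275.2, 33.5, 32.6], 0.66)] []
massager [([346.0, 140.0, 49.2, 66.2], 0.91)] []Traceback (most recent call last):
  File "<stdin>", line 7, in <module>
ValueError: it knows: disc_head, massager, round_head
[ WARN:0@0.032] global loadsave.cpp:275 findDecoder imread_('pics/top0.png'): can't open/read file: check file path/integrity
```

```bash
python3 - <<'E'
from h import *
np.set_printoptions(precision=4,suppress=True)
cs={n:cams.capture(n) for n in("side","top")}
for n,c in cs.items():
    save(c,n+"0.png"); print(n,"cam at",-cv2.Rodrigues(c["rvec"])[0].T@c["tvec"], c["K"][0])
    for l in("round_head","disc_head","massager"):
        s=finder.silhouettes(c,l);t=finder.tip_of(c,l)
        print(l,[(d["rect"],d["confidence"]) for d in s][:2],[(d["pixel"],d["confidence"]) for d in t][:2])
o=manip.get_obs();print(o)
E
```

```text
side cam at [ 0.5046 -0.5045  0.4742] [364.75     0.     321.2579]
round_head [] [([325.7, 254.0], 0.83)]
disc_head [([313.0, 276.0, 33.3, 31.3], 0.82), ([346.6, 123.4, 28.3, 33.2], 0.58)] [([309.7, 298.0], 0.97)]
massager [([344.9, 139.8, 48.9, 67.8], 0.85)] [([343.5, 162.1], 0.95), ([312.5, 296.1], 0.5)]
top cam at [ 0.411  -0.052   1.1688] [516.3096   0.     324.2479]
round_head [([356.6, 212.1, 19.9, 16.3], 0.49)] [([356.2, 212.4], 0.58)]
disc_head [([394.5, 225.0, 21.3, 20.2], 0.9)] [([390.5, 224.6], 0.58)]
massager [([237.7, 187.0, 49.2, 46.2], 0.92)] [([235.8, 189.4], 0.96)]
{'time_s': 1.15, 'joints': array([-1.3844,  0.1304,  1.4882,  0.    ,  1.523 , -0.0854]), 'joint_velocities': array([ 0.0003,  0.0005,  0.0004,  0.0011, -0.0023, -0.0007]), 'joint_torque': array([ -0.0001, -55.976 , -49.2062,   0.0767,   0.0226,   0.    ]), 'tool_pos': array([ 0.1611, -0.578 ,  0.2186]), 'tool_rot': array([-3.1126, -0.4256, -0.    ]), 'force': array([ 0.1646, -0.4675,  0.6225]), 'torque': array([ 0.0231,  0.0303, -0.0489]), 'width': 0.09304446847291407}
```

View pics/side0.png

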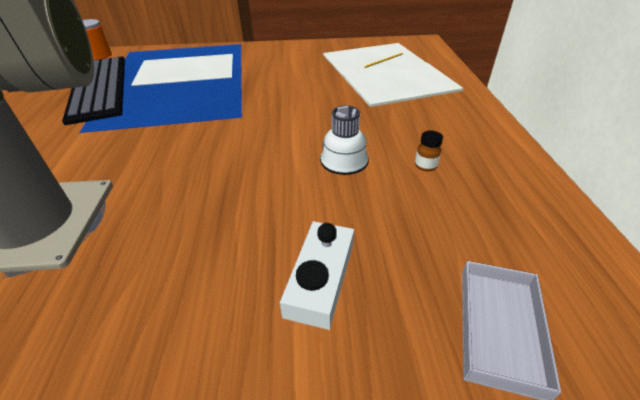

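View pics/top0.png

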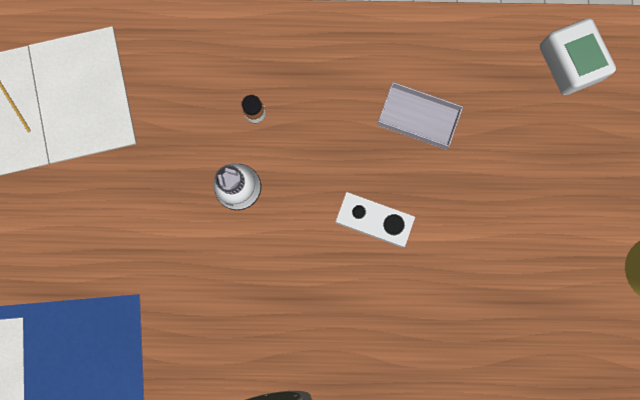

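The side view shows the round head at (326,235), the disc at (312,275) and the chuck top at (346,112). In the top view they are at (359,212), (394,225) and (230,179). Next I fit models of the known shapes to the dark blobs in both views.

```bash
cat >> h.py <<'E'
from scipy.optimize import least_squares
def darkblob(c,uv,r=28,thr=70):
    g=c["frame"].max(2); u,v=map(int,uv); x0,y0=max(u-r,0),max(v-r,0)
    m=(g[y0:v+r,x0:u+r]<thr).astype(np.uint8)
    n,l,s,ce=cv2.connectedComponentsWithStats(m)
    i=1+np.argmin(np.hypot(*(ce[1:]-[u-x0,v-y0]).T)+1000*(s[1:,4]<30))
    return ce[i]+[x0,y0], s[i,:5]+[x0,y0,0,0,0]
def ringpts(levels):
    t=np.linspace(0,2*np.pi,40,endpoint=False)
    return np.array([[r*np.cos(a),r*np.sin(a),z] for z,r in levels for a in t])
def hullcen(c,pts):
    q=(P(c)@np.c_[pts,np.ones(len(pts))].T); q=(q[:2]/q[2]).T.astype(np.float32)
    m=cv2.moments(cv2.convexHull(q)); return np.array([m['m10'],m['m01']])/m['m00']
def fit(cs,cens,levels,x0):
    b=ringpts(levels)
    f=lambda X:np.concatenate([hullcen(c,b+X)-k for c,k in zip(cs,cens)])
    s=least_squares(f,x0,x_scale=.01,diff_step=1e-3); return s.x,s.fun
KNOB=[(.046,.015),(.058,.015),(.064,.0115),(.067,.004)]
DISC=[(.046,.023),(.057,.023)]
E
python3 - <<'E'
from h import *
np.set_printoptions(precision=4,suppress=True)
S,T=cams.capture("side"),cams.capture("top")
for n,lv,us,ut in(("round",KNOB,(326,233),(359,212)),("disc",DISC,(312,275),(394,225))):
    (a,sa),(b,sb)=darkblob(S,us),darkblob(T,ut); print(n,a,sa,b,sb)
    x,r=fit([S,T],[a,b],lv,np.array([.4,-.1,.01])); print(x,r)
# massager: chuck top and silhouettes
s=finder.silhouettes(S,"massager")[0]; t=finder.silhouettes(T,"massager")[0]
for d,c in((s,S),(t,T)):
    v,u=np.nonzero(d["mask"]); print("mass",u.min(),u.max(),v.min(),v.max(),u.mean(),v.mean(),d["confidence"])
X=tri([S,T],[(346,112),(230,179)]);print("chuck top approx",X, "tips",ray_z(S,(343.5,162.1),0),ray_z(T,(235.8,189.4),0))
im=[]
for c,(u,v) in((S,(345,138)),(T,(237,185))):
    im.append(cv2.resize(c["frame"][v-45:v+45,u-40:u+40,::-1],None,fx=5,fy=5,interpolation=cv2.INTER_NEAREST))
cv2.imwrite("pics/mass.png",np.hstack(im))
E
```

```text
round [326.5848 232.6367] [318 223  18  20 289] [358.4068 211.5   ] [353 206  12  12 118]
[ 0.5328 -0.1226  0.0093] [ 0.0112 -0.0018  0.0004  0.016 ]
disc [311.7621 275.0484] [296 261  32  29 744] [393.5016 224.178 ] [384 215  20  20 309]
[ 0.5064 -0.1984  0.009 ] [ 0.0831 -0.0147  0.0102  0.1315]
mass 320 368 105 174 344.60491341119615 142.5320177204994 0.59
mass 214 260 163 209 236.87521968365553 185.98418277680142 0.61
chuck top approx [0.5907 0.1462 0.1186] tips [0.5904 0.1412] [0.586  0.1544]
```

View pics/mass.png

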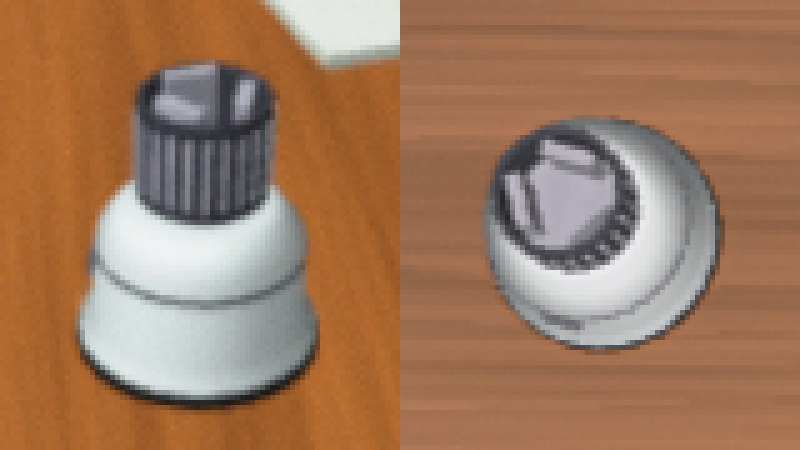

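The crop shows the sleeve clearly. I read its edges in the side view as columns 331.4–360.1, with top row 105.6 and bottom row 137.5, and the foot as columns 320.4–368.8. I'll fit the massager axis from those, including its height.

```bash
python3 - <<'E'
from h import *
np.set_printoptions(precision=4,suppress=True)
S,T=cams.capture("side"),cams.capture("top")
sl=ringpts([(.074,.028),(.118,.028)]); ft=ringpts([(0.002,.0535)])
def ext(c,b):
    q=(P(c)@np.c_[b,np.ones(len(b))].T); q=q[:2]/q[2]; return q[0].min(),q[0].max(),q[1].min(),q[1].max()
def pred(X):
    a=ext(S,sl+X);f=ext(S,ft+X);t=ext(T,ft+X);u=ext(T,ringpts([(.118,.028)])+X)
    return np.array([a[0],a[1],a[2],a[3],f[0],f[1],f[3],t[1],t[3],u[0],u[2]])
m=np.array([331.4,360.1,105.6,137.5,320.4,368.8,174,261,210,214.6,164.7])
for fz in(0,1):
    s=least_squares(lambda v:pred(np.array([v[0],v[1],v[2]*fz]))-m,[.59,.146,0],x_scale=.01,diff_step=1e-3)
    print(s.x,s.fun)
# yaw of gripper and jaws / plan
o=manip.get_obs(); Rm=R.from_rotvec(o["tool_rot"]).as_matrix(); print(Rm, o["time_s"])
print("delta to above head (tool axes,m)", Rm.T@(np.array([.5328,-.1226,.17])-o["tool_pos"]))
ax=np.array([.0264,.0758]);print("rack axis deg",np.degrees(np.arctan2(ax[1],ax[0])))
E
```

```text
[0.5927 0.1499 0.    ] [ 0.2269 -0.2765 -0.7831  0.4393 -0.461  -0.3176 -0.1138  0.1302 -0.3568
  0.1918 -0.4443]
[ 0.5928  0.1504 -0.0008] [ 0.2562 -0.2813 -0.5442  0.6411 -0.42   -0.3318  0.0375 -0.0459 -0.3691
  0.032  -0.4234]
[[ 0.9633  0.2684 -0.    ]
 [ 0.2684 -0.9633 -0.    ]
 [-0.      0.     -1.    ]] 1.45
delta to above head (tool axes,m) [ 0.4803 -0.3389  0.0486]
rack axis deg 70.79754133413456
```

The measurements agree with the text: the head is at (0.533,-0.123), the two heads are 80.3 mm apart, and the massager axis is at (0.593,0.150). Now I move toward the head, turning the fingers across the rack.

```bash
python3 -m handwheel '[{"hand":0,"tx":0.15,"ty":-0.1,"tz":0,"rx":0,"ry":0,"rz":-0.15},{"hand":0,"tx":0.3,"ty":-0.2,"tz":0,"rx":0,"ry":0,"rz":-0.3},{"hand":0,"tx":0.45,"ty":-0.3,"tz":0,"rx":0,"ry":0,"rz":-0.45},{"hand":0,"tx":0.6,"ty":-0.4,"tz":0,"rx":0,"ry":0,"rz":-0.6},{"hand":0,"tx":0.75,"ty":-0.5,"tz":0,"rx":0,"ry":0,"rz":-0.75},{"hand":0,"tx":0.9,"ty":-0.6,"tz":0,"rx":0,"ry":0,"rz":-0.9},{"hand":0,"tx":1,"ty":-0.7,"tz":0,"rx":0,"ry":0,"rz":-1},{"hand":0,"tx":1,"ty":-0.7,"tz":0,"rx":0,"ry":0,"rz":-1}]'
cat > go.py <<'E'
import sys; from h import *
np.set_printoptions(precision=4,suppress=True)
x,y,z,phi=map(float,sys.argv[1:5])  # target TCP, finger-direction yaw (deg); prints row units
o=manip.get_obs(); Rm=R.from_rotvec(o["tool_rot"]).as_matrix()
d=Rm.T@(np.array([x,y,z])-o["tool_pos"]); yaw=np.arctan2(Rm[1,1],Rm[0,1])
e=(np.radians(phi)-yaw+np.pi/2)%np.pi-np.pi/2
Rt=R.from_euler('z',e).as_matrix()@Rm; yt=Rt[:,1]/np.hypot(*Rt[:2,1]); yt=np.array([yt[0],yt[1],0])/np.hypot(yt[0],yt[1])
zt=np.array([0,0,-1.]); Rt=np.c_[np.cross(yt,zt),yt,zt]
print("t",d/.15,"r",R.from_matrix(Rm.T@Rt).as_rotvec()/.5,"pos",o["tool_pos"],"yaw",np.degrees(yaw),"q",o["joints"],"F",o["force"],"w",o["width"],"t",o["time_s"])
E
python3 go.py .5328 -.1226 .12 -19.2
```

```text
time_s: 2.12
tool_pos: [0.2794, -0.4339, 0.2188]
tool_rot: [-2.907, -1.191, -0.002]
force: [-0.7, 0.5, 0.3]
width: 0.0932
t [ 2.6586 -0.2933  0.6622] r [ 0.0006 -0.0025 -0.9159] pos [ 0.2794 -0.4339  0.2188] yaw -45.43948963480905 q [-1.0989 -0.0978  1.7185  0.0012  1.5212 -0.3059] F [-0.6912  0.5153  0.3123] w 0.0932425687945933 t 2.1167
```

```bash
python3 -m handwheel '[{"hand":0,"tx":0.2,"ty":0,"tz":0,"rx":0,"ry":0,"rz":-0.15},{"hand":0,"tx":0.4,"ty":-0.05,"tz":0,"rx":0,"ry":0,"rz":-0.3},{"hand":0,"tx":0.6,"ty":-0.05,"tz":0,"rx":0,"ry":0,"rz":-0.45},{"hand":0,"tx":0.8,"ty":-0.1,"tz":0,"rx":0,"ry":0,"rz":-0.6},{"hand":0,"tx":1,"ty":-0.1,"tz":0,"rx":0,"ry":0,"rz":-0.75},{"hand":0,"tx":1,"ty":-0.1,"tz":0,"rx":0,"ry":0,"rz":-0.9},{"hand":0,"tx":1,"ty":-0.1,"tz":0,"rx":0,"ry":0,"rz":-0.92},{"hand":0,"tx":1,"ty":-0.1,"tz":0,"rx":0,"ry":0,"rz":-0.92}]'
python3 go.py .5328 -.1226 .12 -19.2
```

```text
time_s: 2.78
tool_pos: [0.3743, -0.3216, 0.2187]
tool_rot: [2.566, 1.813, -0.001]
force: [-0.6, -1.1, 0.2]
width: 0.0925
t [1.604  0.5527 0.6572] r [-0.0001  0.001  -0.011 ] pos [ 0.3743 -0.3216  0.2187] yaw -19.514574881776003 q [-0.8134 -0.1614  1.7768 -0.0005  1.5259 -0.4728] F [-0.6248 -1.1428  0.1744] w 0.09253961145571789 t 2.7833
```

```bash
python3 -m handwheel '[{"hand":0,"tx":0.2,"ty":0.07,"tz":0,"rx":0,"ry":0,"rz":0},{"hand":0,"tx":0.4,"ty":0.14,"tz":0,"rx":0,"ry":0,"rz":0},{"hand":0,"tx":0.6,"ty":0.21,"tz":0,"rx":0,"ry":0,"rz":0},{"hand":0,"tx":0.8,"ty":0.28,"tz":0,"rx":0,"ry":0,"rz":0},{"hand":0,"tx":1,"ty":0.35,"tz":0,"rx":0,"ry":0,"rz":0},{"hand":0,"tx":1,"ty":0.45,"tz":0.1,"rx":0,"ry":0,"rz":0},{"hand":0,"tx":1,"ty":0.55,"tz":0.2,"rx":0,"ry":0,"rz":0},{"hand":0,"tx":1,"ty":0.55,"tz":0.2,"rx":0,"ry":0,"rz":0}]'
python3 -m handwheel '[{"hand":0,"tx":0.15,"ty":0,"tz":0.1,"rx":0,"ry":0,"rz":0},{"hand":0,"tx":0.3,"ty":0,"tz":0.2,"rx":0,"ry":0,"rz":0},{"hand":0,"tx":0.45,"ty":0,"tz":0.3,"rx":0,"ry":0,"rz":0},{"hand":0,"tx":0.6,"ty":0,"tz":0.4,"rx":0,"ry":0,"rz":0},{"hand":0,"tx":0.6,"ty":0,"tz":0.46,"rx":0,"ry":0,"rz":0},{"hand":0,"tx":0.6,"ty":0,"tz":0.46,"rx":0,"ry":0,"rz":0},{"hand":0,"tx":0.6,"ty":0,"tz":0.46,"rx":0,"ry":0,"rz":0},{"hand":0,"tx":0.6,"ty":0,"tz":0.46,"rx":0,"ry":0,"rz":0}]'
python3 go.py .5328 -.1226 .047 -19.2
python3 - <<'E'
from h import *
a=cams.capture("side");b=cams.capture("top")
cv2.imwrite("pics/g1.png",np.hstack([cv2.resize(a["frame"][150:330,230:410,::-1],(400,400)),cv2.resize(b["frame"][130:310,280:460,::-1],(400,400))]))
E
```

```text
time_s: 3.45
tool_pos: [0.5019, -0.2077, 0.1853]
tool_rot: [-2.565, -1.809, 0.003]
force: [0.6, 0.8, -0.6]
width: 0.0931
time_s: 4.12
tool_pos: [0.5321, -0.1239, 0.1208]
tool_rot: [2.565, 1.811, 0.001]
force: [-0.3, 0.2, 0.3]
width: 0.093
t [0.0096 0.0007 0.4922] r [ 0.0025  0.0007 -0.0124] pos [ 0.5321 -0.1239  0.1208] yaw -19.55617888955789 q [-0.3223  0.0529  1.7522 -0.0004  1.3353  0.0191] F [-0.281   0.2173  0.3469] w 0.09301713711969511 t 4.1167
```

View pics/g1.png

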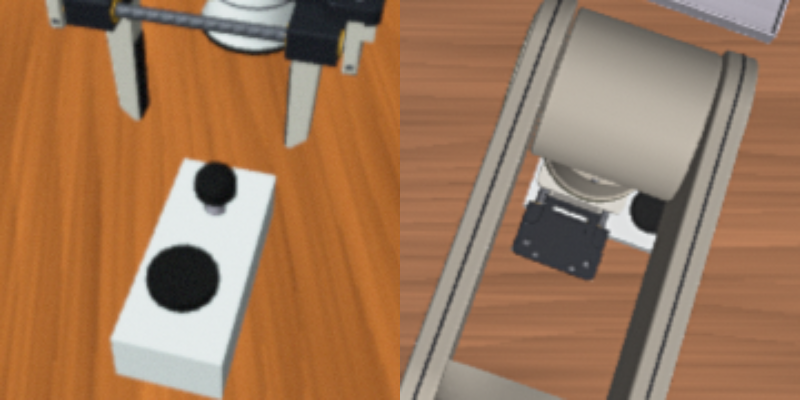

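The fingers (crop tips at (140,118) and (293,145)) straddle the knob at (215,185), across the rack. Descending.

```bash
python3 -m handwheel '[{"hand":0,"tx":0.01,"ty":0,"tz":0.1,"rx":0,"ry":0,"rz":0},{"hand":0,"tx":0.01,"ty":0,"tz":0.2,"rx":0,"ry":0,"rz":0},{"hand":0,"tx":0.01,"ty":0,"tz":0.3,"rx":0,"ry":0,"rz":0},{"hand":0,"tx":0.01,"ty":0,"tz":0.4,"rx":0,"ry":0,"rz":0},{"hand":0,"tx":0.01,"ty":0,"tz":0.45,"rx":0,"ry":0,"rz":0},{"hand":0,"tx":0.01,"ty":0,"tz":0.48,"rx":0,"ry":0,"rz":0},{"hand":0,"tx":0.01,"ty":0,"tz":0.49,"rx":0,"ry":0,"rz":0},{"hand":0,"tx":0.01,"ty":0,"tz":0.49,"rx":0,"ry":0,"rz":0}]'
python3 go.py .5328 -.1226 .047 -19.2
python3 - <<'E'
from h import *
a=cams.capture("side")
save(a,"g2.png",(230,150,410,330),3)
E
```

```text
time_s: 4.88
tool_pos: [0.5328, -0.1212, 0.0467]
tool_rot: [2.564, 1.814, 0.0]
force: [-0.0, -0.4, 0.1]
width: 0.0932
t [-0.0088  0.0028 -0.0023] r [ 0.0011  0.     -0.0086] pos [ 0.5328 -0.1212  0.0467] yaw -19.445065548010216 q [-0.3175  0.1392  1.8056 -0.      1.1962  0.0219] F [-0.029  -0.3933  0.066 ] w 0.09316178104277191 t 4.8833
```

View pics/g2.png

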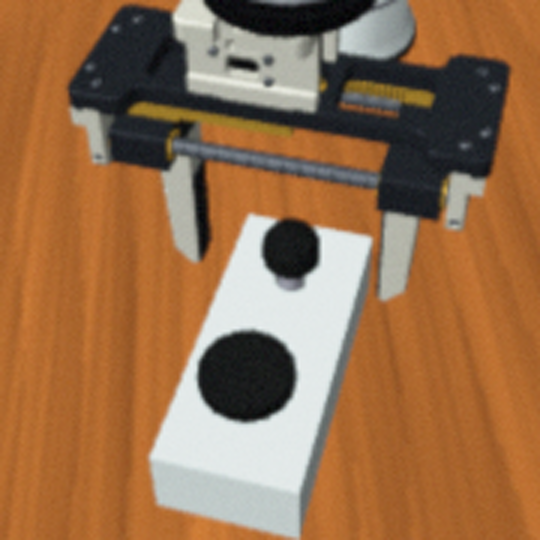

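The fingers straddle the knob clear of the rack. Closing, then lifting.

```bash
python3 -m handwheel '[{"hand":0.3,"tx":-0.01,"ty":0,"tz":0,"rx":0,"ry":0,"rz":0},{"hand":0.6,"tx":-0.01,"ty":0,"tz":0,"rx":0,"ry":0,"rz":0},{"hand":0.8,"tx":-0.01,"ty":0,"tz":0,"rx":0,"ry":0,"rz":0},{"hand":1,"tx":-0.01,"ty":0,"tz":0,"rx":0,"ry":0,"rz":0},{"hand":1,"tx":-0.01,"ty":0,"tz":0,"rx":0,"ry":0,"rz":0},{"hand":1,"tx":-0.01,"ty":0,"tz":0,"rx":0,"ry":0,"rz":0},{"hand":1,"tx":-0.01,"ty":0,"tz":0,"rx":0,"ry":0,"rz":0},{"hand":1,"tx":-0.01,"ty":0,"tz":0,"rx":0,"ry":0,"rz":0}]'
python3 go.py .5328 -.1226 .047 -19.2
```

```text
time_s: 5.6
tool_pos: [0.532, -0.1222, 0.0461]
tool_rot: [-2.564, -1.815, 0.0]
force: [0.5, -0.6, 1.0]
width: 0.0445
t [-0.0005  0.0057 -0.006 ] r [-0.0002 -0.     -0.0077] pos [ 0.532  -0.1222  0.0461] yaw -19.421676219386633 q [-0.3198  0.1391  1.8069  0.      1.1958  0.0192] F [ 0.5393 -0.5882  0.961 ] w 0.04451125708014094 t 5.6
```

```bash
python3 -m handwheel '[{"hand":1,"tx":0,"ty":0,"tz":0,"rx":0,"ry":0,"rz":0},{"hand":1,"tx":0,"ty":0,"tz":0,"rx":0,"ry":0,"rz":0},{"hand":1,"tx":0,"ty":0,"tz":0,"rx":0,"ry":0,"rz":0},{"hand":1,"tx":0,"ty":0,"tz":0,"rx":0,"ry":0,"rz":0},{"hand":1,"tx":0,"ty":0,"tz":0,"rx":0,"ry":0,"rz":0},{"hand":1,"tx":0,"ty":0,"tz":0,"rx":0,"ry":0,"rz":0},{"hand":1,"tx":0,"ty":0,"tz":0,"rx":0,"ry":0,"rz":0},{"hand":1,"tx":0,"ty":0,"tz":0,"rx":0,"ry":0,"rz":0}]'
python3 go.py .5328 -.1226 .20 -19.2
```

```text
time_s: 6.27
tool_pos: [0.5321, -0.1223, 0.0461]
tool_rot: [-2.564, -1.815, -0.0]
force: [0.9, -0.6, -0.4]
width: 0.0291
t [-0.0002  0.0054 -1.0259] r [ 0.     -0.0001 -0.0079] pos [ 0.5321 -0.1223  0.0461] yaw -19.425074607654356 q [-0.3199  0.1391  1.8068  0.      1.1957  0.0191] F [ 0.9473 -0.6393 -0.4123] w 0.029116975541584187 t 6.2667
```

```bash
python3 -m handwheel '[{"hand":1,"tx":0,"ty":0,"tz":-0.05,"rx":0,"ry":0,"rz":0},{"hand":1,"tx":0,"ty":0,"tz":-0.15,"rx":0,"ry":0,"rz":0},{"hand":1,"tx":0,"ty":0,"tz":-0.3,"rx":0,"ry":0,"rz":0},{"hand":1,"tx":0,"ty":0,"tz":-0.5,"rx":0,"ry":0,"rz":0},{"hand":1,"tx":0,"ty":0,"tz":-0.7,"rx":0,"ry":0,"rz":0},{"hand":1,"tx":0,"ty":0,"tz":-0.85,"rx":0,"ry":0,"rz":0},{"hand":1,"tx":0,"ty":0,"tz":-1,"rx":0,"ry":0,"rz":0},{"hand":1,"tx":0,"ty":0,"tz":-1,"rx":0,"ry":0,"rz":0}]'
python3 go.py .5928 .1502 .19 -19.2
python3 - <<'E'
from h import *
a=cams.capture("side")
save(a,"g3.png",(200,80,440,330),2)
o=manip.get_obs();Rm=R.from_rotvec(o["tool_rot"]).as_matrix();X=o["tool_pos"]
print("expected shank end px",proj(a,X+[0,0,-.036]),"knob top",proj(a,X+[0,0,.031]),"underside",proj(a,X+[0,0,.010]))
print([(d["pixel"],d["confidence"]) for d in finder.tip_of(a,"round_head")])
E
```

```text
time_s: 6.93
tool_pos: [0.5346, -0.1231, 0.2025]
tool_rot: [2.559, 1.811, 0.008]
force: [0.4, 0.1, -0.0]
width: 0.0291
t [ 1.8472 -0.2407  0.0815] r [ 0.0169 -0.0004 -0.0077] pos [ 0.5346 -0.1231  0.2025] yaw -19.421581328878332 q [-0.3198 -0.0091  1.6629  0.0001  1.4793  0.0192] F [ 0.3736  0.0659 -0.0454] w 0.02906697096523193 t 6.9333
expected shank end px [327.03352026 181.14279484] knob top [326.8562855  138.69142199] underside [326.91552846 152.88133143]
[([328.4, 179.3], 0.55)]
```

View pics/g3.png

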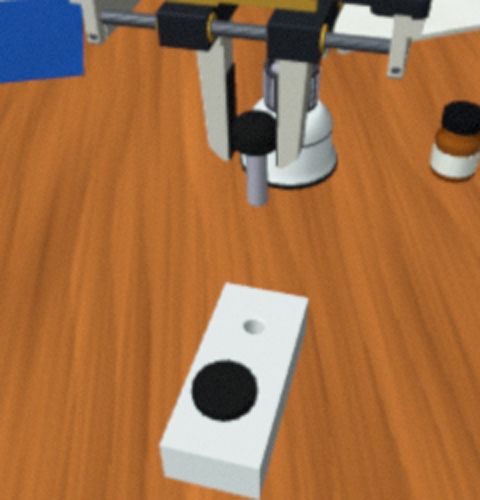

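The head is held upright in the fingers, with the shank end at full-image (328.5,182) against a predicted (327,181). The disc is still in its rack. Carrying the head to the chuck.

```bash
python3 -m handwheel '[{"hand":1,"tx":0.1,"ty":-0.01,"tz":0,"rx":0,"ry":0,"rz":0},{"hand":1,"tx":0.25,"ty":-0.03,"tz":0,"rx":0,"ry":0,"rz":0},{"hand":1,"tx":0.45,"ty":-0.05,"tz":0,"rx":0,"ry":0,"rz":0},{"hand":1,"tx":0.65,"ty":-0.08,"tz":0,"rx":0,"ry":0,"rz":0},{"hand":1,"tx":0.85,"ty":-0.1,"tz":0,"rx":0,"ry":0,"rz":0},{"hand":1,"tx":0.95,"ty":-0.12,"tz":0,"rx":0,"ry":0,"rz":0},{"hand":1,"tx":1,"ty":-0.13,"tz":0,"rx":0,"ry":0,"rz":0},{"hand":1,"tx":1,"ty":-0.13,"tz":0,"rx":0,"ry":0,"rz":0}]'
python3 -m handwheel '[{"hand":1,"tx":0.1,"ty":-0.01,"tz":0,"rx":0,"ry":0,"rz":0},{"hand":1,"tx":0.25,"ty":-0.03,"tz":0,"rx":0,"ry":0,"rz":0},{"hand":1,"tx":0.4,"ty":-0.05,"tz":0,"rx":0,"ry":0,"rz":0},{"hand":1,"tx":0.55,"ty":-0.08,"tz":0,"rx":0,"ry":0,"rz":0},{"hand":1,"tx":0.7,"ty":-0.1,"tz":0,"rx":0,"ry":0,"rz":0},{"hand":1,"tx":0.8,"ty":-0.11,"tz":0,"rx":0,"ry":0,"rz":0},{"hand":1,"tx":0.85,"ty":-0.11,"tz":0,"rx":0,"ry":0,"rz":0},{"hand":1,"tx":0.85,"ty":-0.11,"tz":0,"rx":0,"ry":0,"rz":0}]'
python3 go.py .5928 .1502 .124 -19.2
python3 - <<'E'
from h import *
a=cams.capture("side")
save(a,"g4.png",(265,40,425,190),4)
o=manip.get_obs();X=o["tool_pos"]
print("expected shank end px",proj(a,X+[0,0,-.036]),"tcp",proj(a,X),"chuck top centre",proj(a,[.5928,.1502,.118]),proj(a,[.5928,.1502,.12]))
E
```

```text
time_s: 7.7
tool_pos: [0.5625, 0.0271, 0.1942]
tool_rot: [-2.561, -1.816, 0.004]
force: [0.0, -0.7, -1.4]
width: 0.0289
time_s: 8.37
tool_pos: [0.5905, 0.1516, 0.1955]
tool_rot: [-2.563, -1.816, 0.001]
force: [-0.2, -1.7, -0.9]
width: 0.0291
t [-0.0035  0.0182  0.4765] r [-0.0014  0.0011 -0.0062] pos [0.5905 0.1516 0.1955] yaw -19.376948540846392 q [ 0.1673  0.1681  1.4889 -0.0001  1.4854  0.5055] F [-0.2314 -1.7184 -0.8741] w 0.02906904298782811 t 8.3667
expected shank end px [345.14664655  91.71838904] tcp [345.72604787  73.46559607] chuck top centre [345.77750991 111.38996324] [345.80863859 110.4818674 ]
```

View pics/g4.png

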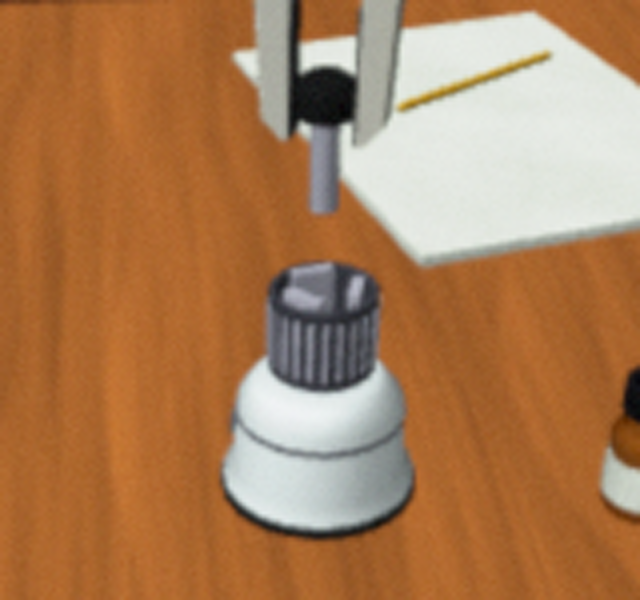

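The shank end is at crop (323,210), directly over the chuck centre at (324,288). Lowering with a small lateral correction.

```bash
python3 -m handwheel '[{"hand":1,"tx":0,"ty":0.02,"tz":0.05,"rx":0,"ry":0,"rz":0},{"hand":1,"tx":0,"ty":0.02,"tz":0.1,"rx":0,"ry":0,"rz":0},{"hand":1,"tx":0,"ty":0.02,"tz":0.15,"rx":0,"ry":0,"rz":0},{"hand":1,"tx":0,"ty":0.02,"tz":0.2,"rx":0,"ry":0,"rz":0},{"hand":1,"tx":0,"ty":0.02,"tz":0.25,"rx":0,"ry":0,"rz":0},{"hand":1,"tx":0,"ty":0.02,"tz":0.3,"rx":0,"ry":0,"rz":0},{"hand":1,"tx":0,"ty":0.02,"tz":0.3,"rx":0,"ry":0,"rz":0},{"hand":1,"tx":0,"ty":0.02,"tz":0.3,"rx":0,"ry":0,"rz":0}]'
python3 go.py .5928 .1502 .124 -19.2
```

```text
time_s: 9.08
tool_pos: [0.5926, 0.1503, 0.1503]
tool_rot: [-2.564, -1.815, 0.002]
force: [1.1, -0.7, -1.4]
width: 0.0289
t [0.0001 0.0013 0.175 ] r [-0.0027  0.0016 -0.0078] pos [0.5926 0.1503 0.1503] yaw -19.42256994046093 q [ 0.1645  0.2023  1.5341 -0.0001  1.4068  0.5035] F [ 1.0987 -0.6541 -1.3774] w 0.028911400371312745 t 9.0833
```

```bash
python3 -m handwheel '[{"hand":1,"tx":0,"ty":0,"tz":0.03,"rx":0,"ry":0,"rz":0},{"hand":1,"tx":0,"ty":0,"tz":0.06,"rx":0,"ry":0,"rz":0},{"hand":1,"tx":0,"ty":0,"tz":0.09,"rx":0,"ry":0,"rz":0},{"hand":1,"tx":0,"ty":0,"tz":0.12,"rx":0,"ry":0,"rz":0},{"hand":1,"tx":0,"ty":0,"tz":0.14,"rx":0,"ry":0,"rz":0},{"hand":1,"tx":0,"ty":0,"tz":0.16,"rx":0,"ry":0,"rz":0},{"hand":1,"tx":0,"ty":0,"tz":0.17,"rx":0,"ry":0,"rz":0},{"hand":1,"tx":0,"ty":0,"tz":0.17,"rx":0,"ry":0,"rz":0}]'
python3 go.py .5928 .1502 .122 -19.2
python3 - <<'E'
from h import *
a=cams.capture("side")
save(a,"g5.png",(295,60,395,180),5)
E
```

```text
time_s: 9.75
tool_pos: [0.5929, 0.1503, 0.1251]
tool_rot: [-2.564, -1.815, 0.001]
force: [0.8, -0.7, -1.2]
width: 0.0291
t [-0.0011 -0.0006  0.0207] r [-0.0013  0.0007 -0.0078] pos [0.5929 0.1503 0.1251] yaw -19.424568507619806 q [ 0.1645  0.2224  1.5583 -0.      1.3617  0.5035] F [ 0.8195 -0.6957 -1.196 ] w 0.02914277110085815 t 9.75
```

View pics/g5.png

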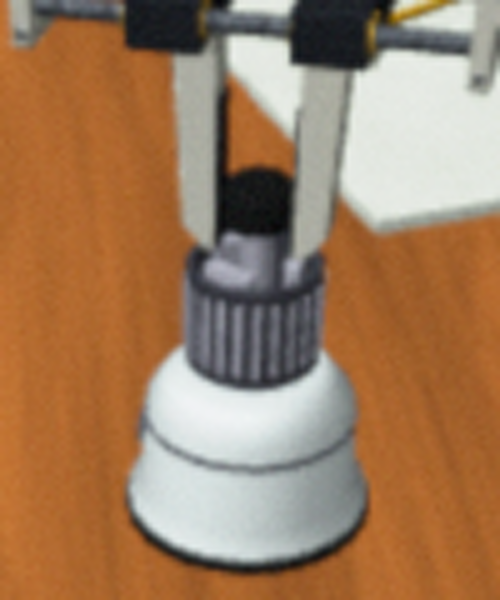

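The shank is inside the chuck between the jaws with no contact force, and the head is about 3 mm above the floor. Lowering the last millimetres.

```bash
python3 -m handwheel '[{"hand":1,"tx":0,"ty":0,"tz":0.005,"rx":0,"ry":0,"rz":0},{"hand":1,"tx":0,"ty":0,"tz":0.01,"rx":0,"ry":0,"rz":0},{"hand":1,"tx":0,"ty":0,"tz":0.015,"rx":0,"ry":0,"rz":0},{"hand":1,"tx":0,"ty":0,"tz":0.02,"rx":0,"ry":0,"rz":0},{"hand":1,"tx":0,"ty":0,"tz":0.02,"rx":0,"ry":0,"rz":0},{"hand":1,"tx":0,"ty":0,"tz":0.02,"rx":0,"ry":0,"rz":0},{"hand":1,"tx":0,"ty":0,"tz":0.02,"rx":0,"ry":0,"rz":0},{"hand":1,"tx":0,"ty":0,"tz":0.02,"rx":0,"ry":0,"rz":0}]'
python3 go.py .5928 .1502 .122 -19.2
```

```text
time_s: 10.47
tool_pos: [0.5933, 0.1504, 0.1227]
tool_rot: [2.564, 1.815, 0.0]
force: [-0.2, 0.5, -0.6]
width: 0.0291
t [-0.0021 -0.0025  0.0046] r [ 0.0001 -0.     -0.0079] pos [0.5933 0.1504 0.1227] yaw -19.426394815706416 q [ 0.1645  0.2245  1.5604 -0.      1.3566  0.5036] F [-0.1507  0.4878 -0.5689] w 0.02908832142913646 t 10.4667
```

```bash
python3 -m handwheel '[{"hand":0.65,"tx":0,"ty":0,"tz":0,"rx":0,"ry":0,"rz":0},{"hand":0.6,"tx":0,"ty":0,"tz":0,"rx":0,"ry":0,"rz":0},{"hand":0.6,"tx":0,"ty":0,"tz":0,"rx":0,"ry":0,"rz":0},{"hand":0.5,"tx":0,"ty":0,"tz":0,"rx":0,"ry":0,"rz":0},{"hand":0.3,"tx":0,"ty":0,"tz":0,"rx":0,"ry":0,"rz":0},{"hand":0,"tx":0,"ty":0,"tz":0,"rx":0,"ry":0,"rz":0},{"hand":0,"tx":0,"ty":0,"tz":0,"rx":0,"ry":0,"rz":0},{"hand":0,"tx":0,"ty":0,"tz":0,"rx":0,"ry":0,"rz":0}]'
python3 -m handwheel '[{"hand":0,"tx":0,"ty":0,"tz":0,"rx":0,"ry":0,"rz":0},{"hand":0,"tx":0,"ty":0,"tz":0,"rx":0,"ry":0,"rz":0},{"hand":0,"tx":0,"ty":0,"tz":0,"rx":0,"ry":0,"rz":0},{"hand":0,"tx":0,"ty":0,"tz":0,"rx":0,"ry":0,"rz":0},{"hand":0,"tx":0,"ty":0,"tz":0,"rx":0,"ry":0,"rz":0},{"hand":0,"tx":0,"ty":0,"tz":0,"rx":0,"ry":0,"rz":0},{"hand":0,"tx":0,"ty":0,"tz":0,"rx":0,"ry":0,"rz":0},{"hand":0,"tx":0,"ty":0,"tz":0,"rx":0,"ry":0,"rz":0}]'
python3 go.py .5928 .1502 .085 40
python3 - <<'E'
from h import *
a=cams.capture("side")
save(a,"g6.png",(295,60,395,180),5)
b=ringpts(KNOB)+[.5928,.1502,.086]; print("exp knob cen",hullcen(a,b), darkblob(a,hullcen(a,b)), "fitted jaw-top",proj(a,[.5928,.1502,.12]))
E
```

```text
time_s: 11.13
tool_pos: [0.5932, 0.1504, 0.1227]
tool_rot: [2.564, 1.815, 0.0]
force: [-0.1, 0.2, 0.1]
width: 0.0658
time_s: 11.8
tool_pos: [0.5932, 0.1504, 0.1227]
tool_rot: [-2.564, -1.815, -0.0]
force: [0.1, 0.2, 0.2]
width: 0.0927
t [-0.0023 -0.0022  0.2511] r [ 0.     -0.     -2.0742] pos [0.5932 0.1504 0.1227] yaw -19.420731321926894 q [0.1646 0.2245 1.5604 0.     1.3566 0.5035] F [0.1236 0.2241 0.2353] w 0.0926875516734719 t 11.8
exp knob cen [346.13415046 101.38457948] (array([346.78285714, 101.88      ]), array([340,  95,  14,  16, 175])) fitted jaw-top [345.80863859 110.4818674 ]
```

View pics/g6.png

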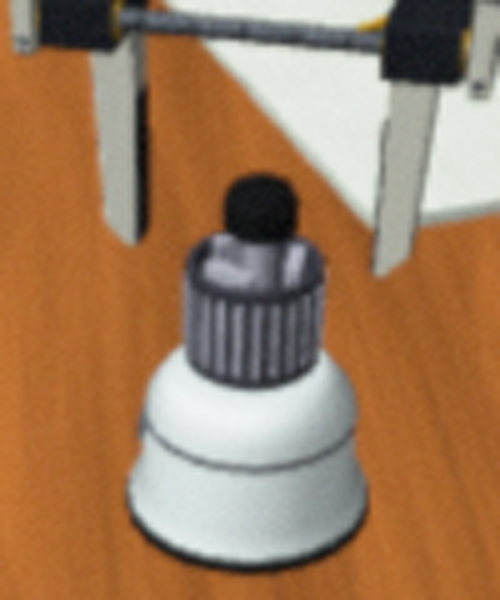

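The head stands upright and fully home: the knob centroid is at (346.8,101.9) against an expected (346.1,101.4). Descending around the sleeve and gripping it.

```bash
python3 -m handwheel '[{"hand":0,"tx":0,"ty":0,"tz":0.05,"rx":0,"ry":0,"rz":0},{"hand":0,"tx":0,"ty":0,"tz":0.1,"rx":0,"ry":0,"rz":0},{"hand":0,"tx":0,"ty":0,"tz":0.15,"rx":0,"ry":0,"rz":0},{"hand":0,"tx":0,"ty":0,"tz":0.2,"rx":0,"ry":0,"rz":0},{"hand":0,"tx":0,"ty":0,"tz":0.25,"rx":0,"ry":0,"rz":0},{"hand":0,"tx":0,"ty":0,"tz":0.25,"rx":0,"ry":0,"rz":0},{"hand":0.3,"tx":0,"ty":0,"tz":0.25,"rx":0,"ry":0,"rz":0},{"hand":1,"tx":0,"ty":0,"tz":0.25,"rx":0,"ry":0,"rz":0}]'
python3 -m handwheel '[{"hand":1,"tx":0,"ty":0,"tz":0,"rx":0,"ry":0,"rz":0},{"hand":1,"tx":0,"ty":0,"tz":0,"rx":0,"ry":0,"rz":0},{"hand":1,"tx":0,"ty":0,"tz":0,"rx":0,"ry":0,"rz":0},{"hand":1,"tx":0,"ty":0,"tz":0,"rx":0,"ry":0,"rz":0},{"hand":1,"tx":0,"ty":0,"tz":0,"rx":0,"ry":0,"rz":0},{"hand":1,"tx":0,"ty":0,"tz":0,"rx":0,"ry":0,"rz":0},{"hand":1,"tx":0,"ty":0,"tz":0,"rx":0,"ry":0,"rz":0},{"hand":1,"tx":0,"ty":0,"tz":0,"rx":0,"ry":0,"rz":0}]'
python3 go.py .5928 .1502 .085 40; python3 -c "
from h import *;print(manip.get_obs()['torque'])"
```

```text
time_s: 12.52
tool_pos: [0.5933, 0.1504, 0.0852]
tool_rot: [2.564, 1.815, 0.0]
force: [0.9, -1.0, 0.8]
width: 0.0836
time_s: 13.18
tool_pos: [0.5923, 0.1508, 0.0854]
tool_rot: [-2.563, -1.814, 0.002]
force: [-6.2, 1.8, 5.0]
width: 0.0545
t [-0.003   0.0044  0.0028] r [-0.0034 -0.0016 -2.0738] pos [0.5923 0.1508 0.0854] yaw -19.409909307385785 q [0.165  0.2597 1.5908 0.0008 1.2928 0.5036] F [-6.176   1.7714  5.0316] w 0.054515484226888546 t 13.1833
[ 0.12422986  0.86061663 -0.1099703 ]
```

```bash
python3 -m handwheel '[{"hand":1,"tx":0,"ty":-0.007,"tz":0,"rx":0,"ry":0,"rz":0.1},{"hand":1,"tx":0,"ty":-0.007,"tz":0,"rx":0,"ry":0,"rz":0.25},{"hand":1,"tx":0,"ty":-0.007,"tz":0,"rx":0,"ry":0,"rz":0.4},{"hand":1,"tx":0,"ty":-0.007,"tz":0,"rx":0,"ry":0,"rz":0.55},{"hand":1,"tx":0,"ty":-0.007,"tz":0,"rx":0,"ry":0,"rz":0.7},{"hand":1,"tx":0,"ty":-0.007,"tz":0,"rx":0,"ry":0,"rz":0.85},{"hand":1,"tx":0,"ty":-0.007,"tz":0,"rx":0,"ry":0,"rz":1},{"hand":1,"tx":0,"ty":-0.007,"tz":0,"rx":0,"ry":0,"rz":1}]'
python3 go.py .5928 .1502 .085 40; python3 -c "
from h import *;print(manip.get_obs()['torque']);a=cams.capture('side');save(a,'g7.png',(295,60,395,180),5)"
```

```text
time_s: 13.85
tool_pos: [0.5923, 0.1508, 0.0854]
tool_rot: [-2.935, -1.118, -0.0]
force: [0.5, -0.2, 1.0]
width: 0.0545
t [-0.0003  0.0055  0.0028] r [ 0.0002 -0.0008 -3.0818] pos [0.5923 0.1508 0.0854] yaw -48.285813267618764 q [0.1653 0.2579 1.5929 0.0004 1.2907 1.0079] F [ 0.4628 -0.1717  1.0055] w 0.05446965519686338 t 13.85
[ 0.49050146  0.49286839 -0.14991419]
```

View pics/g7.png

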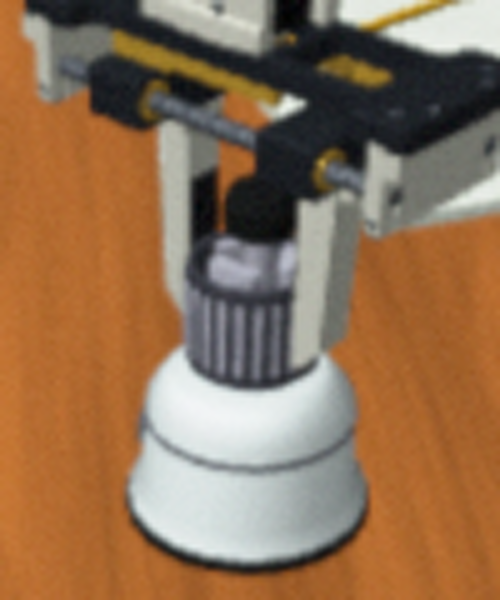

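The sleeve is turning with the fingers against 0.15 N·m, the stated friction, and the jaws have come inward. Continuing.

```bash
python3 -m handwheel '[{"hand":1,"tx":0,"ty":0,"tz":0,"rx":0,"ry":0,"rz":0.15},{"hand":1,"tx":0,"ty":0,"tz":0,"rx":0,"ry":0,"rz":0.3},{"hand":1,"tx":0,"ty":0,"tz":0,"rx":0,"ry":0,"rz":0.45},{"hand":1,"tx":0,"ty":0,"tz":0,"rx":0,"ry":0,"rz":0.6},{"hand":1,"tx":0,"ty":0,"tz":0,"rx":0,"ry":0,"rz":0.75},{"hand":1,"tx":0,"ty":0,"tz":0,"rx":0,"ry":0,"rz":0.9},{"hand":1,"tx":0,"ty":0,"tz":0,"rx":0,"ry":0,"rz":1},{"hand":1,"tx":0,"ty":0,"tz":0,"rx":0,"ry":0,"rz":1}]'
python3 go.py .5928 .1502 .085 40; python3 -c "
from h import *;print(manip.get_obs()['torque'])"
```

```text
time_s: 14.57
tool_pos: [0.5924, 0.1508, 0.0854]
tool_rot: [-3.12, -0.364, -0.001]
force: [-0.2, -0.8, 2.2]
width: 0.0544
t [0.0019 0.0045 0.0029] r [-0.0008 -0.0004  2.2092] pos [0.5924 0.1508 0.0854] yaw -76.71030313889555 q [0.1653 0.2579 1.5929 0.0002 1.2905 1.5041] F [-0.2413 -0.8233  2.2427] w 0.05444339486727379 t 14.5667
[ 0.60371862  0.32779827 -0.04178564]
```

```bash
python3 -m handwheel '[{"hand":1,"tx":0,"ty":0,"tz":0,"rx":0,"ry":0,"rz":0.08},{"hand":1,"tx":0,"ty":0,"tz":0,"rx":0,"ry":0,"rz":0.15},{"hand":1,"tx":0,"ty":0,"tz":0,"rx":0,"ry":0,"rz":0.22},{"hand":1,"tx":0,"ty":0,"tz":0,"rx":0,"ry":0,"rz":0.3},{"hand":1,"tx":0,"ty":0,"tz":0,"rx":0,"ry":0,"rz":0.37},{"hand":1,"tx":0,"ty":0,"tz":0,"rx":0,"ry":0,"rz":0.45},{"hand":1,"tx":0,"ty":0,"tz":0,"rx":0,"ry":0,"rz":0.5},{"hand":1,"tx":0,"ty":0,"tz":0,"rx":0,"ry":0,"rz":0.5}]'
python3 go.py .5928 .1502 .085 40; python3 -c "
from h import *;print(manip.get_obs()['torque'])"
```

```text
time_s: 15.23
tool_pos: [0.5924, 0.1508, 0.0854]
tool_rot: [-3.141, 0.026, -0.001]
force: [-0.9, -1.5, 3.3]
width: 0.0546
t [0.003  0.0038 0.0029] r [-0.0004 -0.0006  1.7124] pos [0.5924 0.1508 0.0854] yaw -90.94354428001894 q [ 0.1654  0.2579  1.5929 -0.      1.2905  1.7526] F [-0.9155 -1.5144  3.3228] w 0.05461529497006 t 15.2333
[0.60458292 0.27184184 0.33933602]
```

```bash
python3 -m handwheel '[{"hand":1,"tx":0,"ty":0,"tz":0,"rx":0,"ry":0,"rz":0.08},{"hand":1,"tx":0,"ty":0,"tz":0,"rx":0,"ry":0,"rz":0.15},{"hand":1,"tx":0,"ty":0,"tz":0,"rx":0,"ry":0,"rz":0.22},{"hand":1,"tx":0,"ty":0,"tz":0,"rx":0,"ry":0,"rz":0.3},{"hand":1,"tx":0,"ty":0,"tz":0,"rx":0,"ry":0,"rz":0.37},{"hand":1,"tx":0,"ty":0,"tz":0,"rx":0,"ry":0,"rz":0.45},{"hand":1,"tx":0,"ty":0,"tz":0,"rx":0,"ry":0,"rz":0.5},{"hand":1,"tx":0,"ty":0,"tz":0,"rx":0,"ry":0,"rz":0.5}]'
python3 go.py .5928 .1502 .085 40; python3 -c "
from h import *;print(manip.get_obs()['torque'],manip.get_obs()['joint_torque']);a=cams.capture('side');save(a,'g8.png',(295,60,395,180),5)"
```

```text
time_s: 15.9
tool_pos: [0.5923, 0.1507, 0.0854]
tool_rot: [3.113, -0.418, 0.001]
force: [-0.3, -1.6, 4.2]
width: 0.0544
t [0.0039 0.0026 0.0028] r [ 0.     -0.0008  1.2116] pos [0.5923 0.1507 0.0854] yaw -105.28896014177711 q [ 0.1655  0.2579  1.5929 -0.0003  1.2905  2.0032] F [-0.2623 -1.6234  4.1815] w 0.05436087158465217 t 15.9
[0.18927175 0.26035075 0.96256321] [ -0.40288903 -57.12474346 -45.00598669   0.24478585  -0.67270596
   1.58278752]
```

View pics/g8.png

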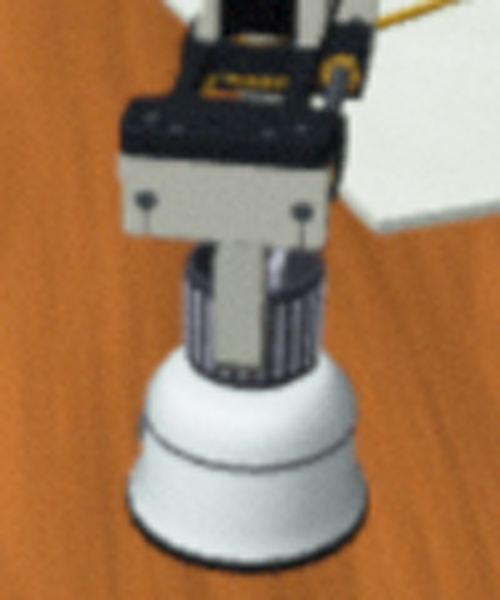

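```bash
python3 -m handwheel '[{"hand":1,"tx":0,"ty":0,"tz":0,"rx":0,"ry":0,"rz":0.06},{"hand":1,"tx":0,"ty":0,"tz":0,"rx":0,"ry":0,"rz":0.12},{"hand":1,"tx":0,"ty":0,"tz":0,"rx":0,"ry":0,"rz":0.18},{"hand":1,"tx":0,"ty":0,"tz":0,"rx":0,"ry":0,"rz":0.24},{"hand":1,"tx":0,"ty":0,"tz":0,"rx":0,"ry":0,"rz":0.3},{"hand":1,"tx":0,"ty":0,"tz":0,"rx":0,"ry":0,"rz":0.3},{"hand":1,"tx":0,"ty":0,"tz":0,"rx":0,"ry":0,"rz":0.3},{"hand":1,"tx":0,"ty":0,"tz":0,"rx":0,"ry":0,"rz":0.3}]'
python3 go.py .5928 .1502 .085 40; python3 -c "
from h import *;print(manip.get_obs()['torque'])"
```

```text
time_s: 16.62
tool_pos: [0.5927, 0.1505, 0.0854]
tool_rot: [3.074, -0.649, 0.002]
force: [1.8, -2.7, 3.0]
width: 0.0546
t [0.0015 0.0019 0.0027] r [-0.0007 -0.0021  0.9129] pos [0.5927 0.1505 0.0854] yaw -113.84808419610454 q [ 0.1652  0.2581  1.5927 -0.0005  1.2899  2.1524] F [ 1.817  -2.7284  3.0482] w 0.054578574063339394 t 16.6167
[-0.31122556 -0.33149957  1.3000508 ]
```

The torque has climbed from about 0 to 1.3 N·m, well above the 0.4 N·m needed, so the jaws are tight. Releasing and lifting clear.

```bash
python3 -m handwheel '[{"hand":0.4,"tx":0,"ty":0,"tz":0,"rx":0,"ry":0,"rz":0},{"hand":0,"tx":0,"ty":0,"tz":0,"rx":0,"ry":0,"rz":0},{"hand":0,"tx":0,"ty":0,"tz":0,"rx":0,"ry":0,"rz":0},{"hand":0,"tx":0,"ty":0,"tz":0,"rx":0,"ry":0,"rz":0},{"hand":0,"tx":0,"ty":0,"tz":0,"rx":0,"ry":0,"rz":0},{"hand":0,"tx":0,"ty":0,"tz":0,"rx":0,"ry":0,"rz":0},{"hand":0,"tx":0,"ty":0,"tz":0,"rx":0,"ry":0,"rz":0},{"hand":0,"tx":0,"ty":0,"tz":0,"rx":0,"ry":0,"rz":0}]'
python3 go.py .5928 .1502 .25 -114
```

```text
time_s: 17.28
tool_pos: [0.5921, 0.1508, 0.085]
tool_rot: [3.073, -0.652, -0.001]
force: [-0.6, -0.1, -0.2]
width: 0.092
t [ 0.0055  0.0016 -1.1003] r [0.0002 0.0006 0.0012] pos [0.5921 0.1508 0.085 ] yaw -113.96444558474872 q [0.1654 0.2583 1.5932 0.0001 1.2903 2.1544] F [-0.6001 -0.1328 -0.242 ] w 0.09203935426484923 t 17.2833
```

```bash
python3 -m handwheel '[{"hand":0,"tx":0,"ty":0,"tz":-0.1,"rx":0,"ry":0,"rz":0},{"hand":0,"tx":0,"ty":0,"tz":-0.25,"rx":0,"ry":0,"rz":0},{"hand":0,"tx":0,"ty":0,"tz":-0.4,"rx":0,"ry":0,"rz":0},{"hand":0,"tx":0,"ty":0,"tz":-0.55,"rx":0,"ry":0,"rz":0},{"hand":0,"tx":0,"ty":0,"tz":-0.7,"rx":0,"ry":0,"rz":0},{"hand":0,"tx":0,"ty":0,"tz":-0.85,"rx":0,"ry":0,"rz":0},{"hand":0,"tx":0,"ty":0,"tz":-1,"rx":0,"ry":0,"rz":0},{"hand":0,"tx":0,"ty":0,"tz":-1,"rx":0,"ry":0,"rz":0}]'
python3 -c "
from h import *
a=cams.capture('side');save(a,'g9.png',(265,70,425,320),2.4)
b=ringpts(KNOB)+[.5928,.1502,.086]; print('exp knob cen',hullcen(a,b), darkblob(a,hullcen(a,b)))
o=manip.get_obs();print(o['tool_pos'],o['force'],o['joint_velocities'])"
```

```text
time_s: 17.95
tool_pos: [0.5947, 0.1512, 0.2413]
tool_rot: [-3.07, 0.652, -0.012]
force: [0.6, -0.7, 1.0]
width: 0.093
exp knob cen [346.13415046 101.38457948] (array([346.36482085, 107.59609121]), array([333,  95,  26,  34, 307]))
[0.59403686 0.15107849 0.23875749] [ 0.46250563 -0.63992749  0.01748538] [-0.00109657  0.03206926  0.06169685 -0.00023802 -0.02554696 -0.0012491 ]
```

View pics/g9.png

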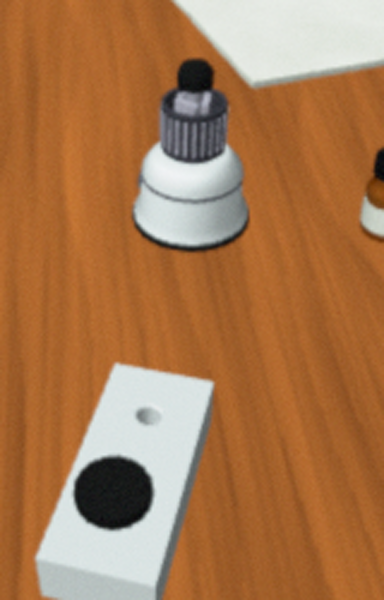

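The head stands upright with its top at row 95, as before tightening. The jaws are closed round the shank, the disc is in its rack and the gripper is well clear. Handing in.

```bash
python3 -c "
from h import *
print(workorder.close_job(), manip.get_obs()['time_s'])"
```

```text
the job is handed in; nothing more can be done
the job is handed in; nothing more can be done
```

The round head is standing in the chuck with the jaws tightened on its shank, and I handed the job in at about 18 s of the 45 s allowed. I took it from the rack by its knob and stood it on the chuck floor. I then gripped the sleeve, turned it about 1.65 rad clockwise in one grip, let go and lifted straight up.

- **Seating:** before tightening, the knob's centre was within about 1 pixel of where a fully seated head should appear.
- **Tightness:** the wrist torque about the chuck axis went from about -0.15 N·m to 1.3 N·m while turning, against roughly 0.4 N·m needed. The early readings were slightly negative, so I relied on the rise. I have no direct reading of the sleeve angle.
- **Final picture:** the head is upright at the same height, the jaws are closed round the shank, and the disc head is still in its rack. The gripper is about 85 mm above the head and touching nothing.
- **Check that did not agree:** in the last picture the knob's dark outline merged with the dark sleeve, which put its centre about 6 pixels low. For that check I relied on the knob's top row (95, unchanged) and on the view itself.

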